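Stop the instrument cleaner and hold its sprung lid at the drip line

ROBOT

A 6-joint arm with a two-finger parallel gripper is mounted at the origin on the work surface. World frame = base frame: x ahead of the robot, y to its left, z up, the work surface at z = 0. Lengths are in m, angles in degrees, forces in N, time in s.
With the tool pointing down it reaches from about 0.3 to 0.875 m from the base axis. Payload 6.4 kg.
Tool frame: the origin (TCP) lies at the very end of the fingers, on their centre line; the grasp point (between the pads) lies manip.hold_point_z behind it (manip.hold_point_z is the distance from the TCP to the grasp point, in m); z points along the fingers, y is the line along which they close (so a half turn about z gives the same grasp; the last joint's range is limited). The gripper opens to 88 mm and grips with 3 to 60 N. Pads are 18 mm wide; open, the fingers measure 123 mm over their backs; the gripper's body (75 mm by 187 mm) begins 45 mm behind the grasp point.
Start: joints at [58.711, 10.359, 92.074, -0, 77.567, -11.82], TCP at [0.192, 0.542, 0.239] pointing down, gripper open.
Joint ranges: [-171.53, 171.53], [-51.25, 118.39], [17.06, 147.69], [-65.23, 245.23], [0, 150.52], [-178.68, 178.68]. Speed limits (degrees/s): [147.25, 147.25, 172.46, 180, 180, 180].

INTERFACE

Orientations are given as a 3x3 rotation matrix whose columns are the frame's x, y, z axes.
In Python, from bench import monitor, imaging, job, manip gives the robot as it stands.
- The arm moves only by the tool send_rows, never from a script. Its argument "steps" is one flat list of numbers, 7 for each row, row after row: the turn, a rotation vector about the tool's x, y, z in rad, then the shift along the tool's x, y, z in cm, then the finger opening in cm, from 0 to 8.81. A call has 1 to 20 rows; each row shifts and turns the commanded pose from where the row before left it, along the tool's axes as they then stand; what a row does not reach is not made up. A row lasts 1/8 s, in which the tool goes at most 62.5 mm and 10.7 degrees, less where a joint would pass 70% of its speed; a pose out of reach is approached as far as the arm can. A call with a gripper value outside its range is refused whole. The fingers move at their own pace and stop on an object; "grip_force" is the grip in N (left out, the last holds). Time passes only in rows, so rows that do not move let the fingers close. It gives the time, the measured TCP pose, the force, the opening and the grip force at its end, in the units of the state.
- monitor.get_obs(): the state, without advancing time (a new reading comes with each control period).
- imaging.snapshot(name): name is "scene" or "side" or "wrist"; returns the picture (480x640x3 uint8, blue, green, red); there is no depth.
- imaging.calibration(name): a dict with "fx", "fy", "cx", "cy" (pixels), "world_to_cam" (4x4, takes a point from world to camera coordinates). Camera axes: x right, y up, looking along -z (the intrinsics and any distortion apply to the point x, -y, -z); pixel columns grow to the right and rows downward; lengths in m; the calibration is good to about 2 mm. A picture is of the moment at which its call begins: read the wrist's pose just before it. calibration takes no time and is no camera call; for the wrist camera it gives the pose at the moment of the call.
- job.finish_job(): hands the job in; it is judged then, once.
Trained networks look in the newest picture that a camera, given by its name, has taken for a name from the list of things; names that differ only in an ending like _2 or _b are one class to them, and where a whole thing is asked for, a point or a joint stands for the part that bears it (a point fixed in the world has none). Each returns a list of dicts, best first, with "p" (0 to 1); they miss things now and then, are a little off and sometimes report something else, mostly with a low value. They report only what shows in the picture. A call takes as long as a camera call.
- imaging.recognise(camera, name): "uv" ([column, row] in pixels, amid what is visible of it).
- imaging.spot_point(camera, name): "uv" ([column, row] in pixels: a listed point, or the origin of a listed thing).
The state is a dict: "time": time; "joints": joint angles; "qd": joint speeds; "tau": joint torques, N m; "tool_pos": TCP position; "tcp_rot": TCP orientation; "contact_force": force on the tool from outside, world axes, zero at the start; "torque": the same for the moment, N m; "width": finger opening in m; "gripper_force": force on a finger pad.
Only numpy, scipy, OpenCV 4.12 (cv2) and the standard library are available. Lean on these libraries where they do the work, as an engineer would, in place of code of your own. Each camera call takes 0.05 s, during which the arm holds its last target. There are 200 camera calls.

TASK

The ultrasonic instrument cleaner on the clinic desk has finished washing: with its lid still shut, press the round stop button on its control deck all the way down and let it come up again. Then raise the sprung lid until its pointers stand at the first (lower) of the two lines on the hinge cheeks, never past the second line, and keep it there for three seconds so that the wet underside drips back into the tank. Finish while still holding the lid in the gripper at the first line, since it shuts itself when let go, and leave the bottle, the pot and the carton beside the cleaner where they stand.

Things in the scene. Friction and masses are not known exactly. Their poses are not given: they have to be found in the camera images.
- cleaner: ultrasonic instrument cleaner, white box 280 deep (x), 300 wide (y), 155 high to its control deck and tank rim, fixed. Origin: centre of its underside; +x points from its front (nearest the robot) to its back (hinges), z up. The deck is the front 80 mm of the top: stop button at its right (-y) end, display and two flat unused keys left. Behind it the lid, 170 x 270, its top at 171 when shut
- stop_top (a point): centre of the top of the stop button, a round white cap 26 mm across at the right (-y) end of the control deck, in a flat grey collar 3 mm high; 97.5 mm in front of and 75 mm right of the cleaner's origin, top 164 mm above the desk, 9 mm above the deck. Pressed straight down
- stop (a joint): travel of the stop button, m: 0 up, 0.005 fully down; sprung, about 1.5 N to start it and 5 N fully down; comes up by itself
- lid (a joint): opening angle of the lid, rad: 0 shut, grows as its front edge rises (hinge at the back). Pointers meet the first line at 0.436 (25 degrees), the second at 0.785 (45 degrees). A torsion spring and its weight (about 0.45 kg, varies) always pull it shut: about 7 N up at the handle starts it, about 13 N holds it at the first line; no friction keeps it. Opens to 1.3 at most
- lid_handle (a point): middle of the lid's handle, a round steel bar 12 mm thick along the cleaner's y, 110 mm free between two black posts, near the lid's front edge, 24 mm free height under it. Its axes are the lid's: y along the bar, z away from the lid. When shut it is 33 mm in front of the cleaner's origin, 201 mm above the desk, 158 mm in front of and 38 mm above the hinge line, about which it swings
- lid_hinge (a point): middle of the hinge line (along the cleaner's y), 125 mm behind the cleaner's origin and 163 mm above the desk; axes as the cleaner's
- lid_pointer (a point): tip of the lid's right-hand (-y) pointer, a small black tab on the lid's side edge 63 mm in front of the hinge line, level with it when shut; it runs round the rim of the hinge cheek. The left side has the same
- first_line (a point): outer end of the first (lower) engraved line on the right-hand hinge cheek, a quarter-round metal plate of 60 mm radius about the hinge line, standing up beside the back of the lid; the left cheek has the same lines. 54 mm in front of the hinge line and 25 mm above it
- second_line (a point): outer end of the second (upper) line on the same cheek, 42 mm in front of the hinge line and 42 mm above it
- bottle: amber syrup bottle with white cap, 56 mm across, 126 mm high, upright beside the cleaner, origin at the centre of its foot, 0.22 kg: leave alone
- pot: small open steel bowl, 84 mm across, 42 mm high, beside the cleaner, origin at the centre of its foot: leave alone
- carton: white medicine carton 50 by 105 by 40 mm (x, y, z) lying beside the cleaner towards its back, origin at the centre of its underside: leave alone

How it is judged:
By the outcome, as a careful person would: the job done as asked, in the order asked, and still so for the second after the job is handed in, while the arm keeps its last pose, push and grip.
It also fails if it takes over 43 s, if anything falls off the work surface, if the arm or the gripper's body presses on something with over 40 N, if the wrist force passes 120 N, or if a joint passes its speed limit or range.

## Working session

There is one attempt and no reset: what is moved stays moved. The work goes in short steps, Python scripts to look and compute and a tool call to move; the robot and the scene stay as the last step left them, time stands still between calls to the robot, and variables do not carry over. Pictures are saved under pics/ and viewed, at most 10 in all, crops included, and the job is handed in when it is done.

Besides the shell and the picture viewer there is one more tool, called after "Request:" in YAML: its name, and indented under it one key for each argument. send_rows: Moves the arm, as the interface text tells. Its arguments: {"type":"object","properties":{"steps":{"type":"array","items":{"type":"number"}},"grip_force":{"type":"number"}},"required":["steps"]}

```bash
mkdir -p pics; ls
cat > h.py <<'E'
import numpy as np, cv2
from bench import monitor, imaging, job, manip
def ray(cam,uv):
    c=imaging.calibration(cam); T=np.array(c["world_to_cam"]); R=T[:3,:3]; o=-R.T@T[:3,3]
    d=R.T@np.array([(uv[0]-c["cx"])/c["fx"],-(uv[1]-c["cy"])/c["fy"],-1]); return o,d
def atz(cam,uv,z):
    o,d=ray(cam,uv); return o+d*(z-o[2])/d[2]
def proj(cam,p):
    c=imaging.calibration(cam); q=np.array(c["world_to_cam"])@np.append(p,1)
    return np.array([c["cx"]+c["fx"]*q[0]/-q[2], c["cy"]-c["fy"]*q[1]/-q[2]])
E
python3 - <<'E'
from h import *
print(manip.hold_point_z, monitor.get_obs())
for cam in ("scene","side"):
    im=imaging.snapshot(cam); cv2.imwrite(f"pics/{cam}0.png",im); c=imaging.calibration(cam); print({k:c[k] for k in c if k!="world_to_cam"})
    for n,z in (("stop_top",.164),("lid_handle",.201),("lid_hinge",.163),("first_line",.188),("lid_pointer",.163),("cleaner",0),("bottle",0),("pot",0),("carton",0)):
        for r in imaging.spot_point(cam,n)[:2]: print(cam,n,np.round(r["uv"],1),round(r["p"],2),np.round(atz(cam,r["uv"],z),3))
E
```

```text
pics
0.0187 {'time': 0.0, 'joints': array([ 5.87104774e+01,  1.03974777e+01,  9.21311386e+01, -7.44363191e-04,
        7.75675818e+01, -1.18192363e+01]), 'qd': array([ 0.02431207, -0.11485328, -0.02564463,  0.06022959,  0.03670341,
       -0.00778127]), 'tau': array([-3.05033773e-04, -4.33835793e+01, -3.41870320e+01,  7.02769845e-02,
        3.82042048e-02, -1.34580378e-04]), 'tool_pos': array([0.1913554 , 0.5416628 , 0.23785784]), 'tcp_rot': array([[-9.42815270e-01,  3.33314603e-01, -8.61153894e-04],
       [ 3.33315551e-01,  9.42814227e-01, -1.44136087e-03],
       [ 3.31481517e-04, -1.64597302e-03, -9.99998590e-01]]), 'contact_force': array([ 0.48001934, -0.33177985, -0.65140029]), 'torque': array([-0.03123278,  0.04923526,  0.05255695]), 'gripper_force': 0.0, 'width': 0.08818602985208361}
{'fx': 507.187041199366, 'fy': 507.187041199366, 'cx': 325.0527940651637, 'cy': 244.58951301743423}
scene stop_top [228.6 220.7] 0.47 [ 0.45  -0.118  0.164]
scene lid_hinge [262.9 281.8] 0.72 [ 0.678 -0.072  0.163]
scene first_line [187.  261.1] 0.57 [ 0.605 -0.215  0.188]
scene lid_pointer [199.2 269.9] 0.69 [ 0.609 -0.195  0.163]
scene cleaner [195.1 266.5] 0.45 [ 0.399 -0.219 -0.   ]
scene bottle [161.1 296.7] 0.61 [ 0.491 -0.304  0.   ]
scene pot [351.5 261.3] 0.75 [0.481 0.179 0.   ]
scene carton [365.8 299.7] 0.9 [0.625 0.171 0.   ]
{'fx': 517.2635485006567, 'fy': 517.2635485006567, 'cx': 322.47733565362364, 'cy': 244.38407485269389}
side stop_top [413.6 190.1] 0.51 [ 0.446 -0.125  0.164]
side lid_handle [374. 194.] 0.76 [ 0.522 -0.057  0.201]
side lid_handle [346.6 141.1] 0.42 [ 0.614 -0.203  0.201]
side lid_hinge [304.4 189.3] 0.68 [ 0.676 -0.07   0.163]
side first_line [351.2 142.6] 0.66 [ 0.606 -0.215  0.188]
side lid_pointer [357.6 157. ] 0.88 [ 0.586 -0.199  0.163]
side pot [357.9 346.7] 0.62 [0.493 0.186 0.   ]
side carton [299.4 324.5] 0.65 [0.625 0.166 0.   ]
```

View pics/scene0.png

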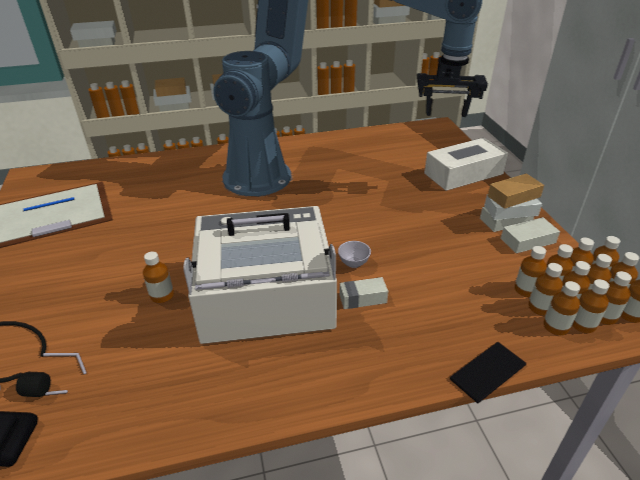

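View pics/side0.png

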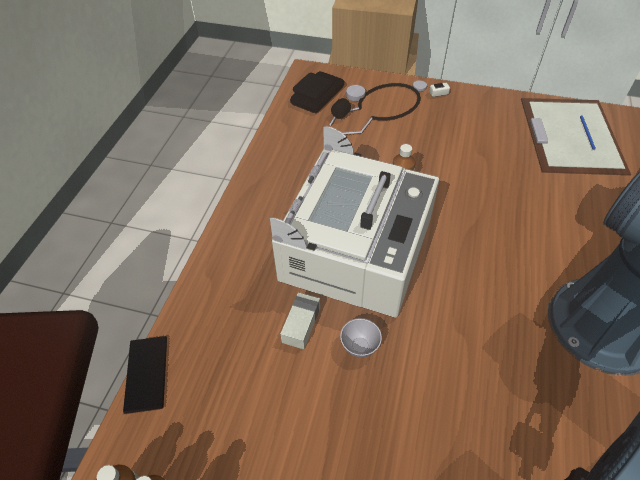

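```bash
cat >> h.py <<'E'
from scipy.optimize import least_squares
from scipy.spatial.transform import Rotation as Ro
M={"stop_top":(-.0975,-.075,.164),"lid_handle":(-.033,0,.201),"lid_hinge":(.125,0,.163)}
def fit(obs): # obs: list (cam,name,uv)
    def w(x,p): c,s=np.cos(x[2]),np.sin(x[2]); return np.array([x[0]+c*p[0]-s*p[1],x[1]+s*p[0]+c*p[1],p[2]])
    f=lambda x: np.concatenate([(proj(c,w(x,M[n]))-uv) for c,n,uv in obs])
    r=least_squares(f,[.55,-.06,-.1],loss="soft_l1"); print("pose",np.round(r.x,4),np.round(np.degrees(r.x[2]),2),"res",np.round(r.fun.reshape(-1,2),1).tolist())
    return r.x,{n:w(r.x,M[n]) for n in M}
def rel(pos,yaw,tilt=0): # tool y = cleaner +x at yaw; tilt: lid angle
    R=np.array([[np.sin(yaw)*-1,np.cos(yaw),0],[np.cos(yaw),np.sin(yaw),0],[0,0,-1]])
    ax=np.array([-np.sin(yaw),np.cos(yaw),0]); R=Ro.from_rotvec(ax*tilt).as_matrix()@R
    s=monitor.get_obs(); R0=Ro.from_matrix(s["tcp_rot"]).as_matrix()
    print("t",s["time"],"tcp",np.round(s["tool_pos"],4),"F",np.round(s["contact_force"],1),"w",round(s["width"],4),"gf",s["gripper_force"])
    print("turn(tool)",np.round(Ro.from_matrix(R0.T@R).as_rotvec(),4),"shift cm in target axes",np.round(100*R.T@(np.array(pos)-s["tool_pos"]),2),"in current axes",np.round(100*R0.T@(np.array(pos)-s["tool_pos"]),2))
E
python3 - <<'E'
from h import *
o=[("scene","stop_top",(228.6,220.7)),("scene","lid_hinge",(262.9,281.8)),("side","stop_top",(413.6,190.1)),("side","lid_handle",(374,194)),("side","lid_hinge",(304.4,189.3))]
x,P=fit(o); print(P)
p=P["stop_top"]; rel([p[0],p[1],.25],x[2])
E
```

```text
pose [ 0.5532 -0.058  -0.1117] -6.4 res [[-1.8, -0.3], [0.0, -0.3], [-1.0, 0.9], [0.5, 1.1], [-0.4, -0.8]]
{'stop_top': array([ 0.44793079, -0.12168935,  0.164     ]), 'lid_handle': array([ 0.52038617, -0.05434347,  0.201     ]), 'lid_hinge': array([ 0.67740224, -0.071949  ,  0.163     ])}
t 1.0 tcp [0.1916 0.5421 0.2387] F [ 0.8 -0.1 -0.2] w 0.0879 gf 0.0
turn(tool) [0.     0.     1.3427] shift cm in target axes [-63.11  32.87  -1.13] in current axes [-46.29 -54.05  -1.13]
```

Request:
send_rows:
  steps: [0, 0, 0.168, 0, 0, 0, 0, 0, 0, 0.168, 0, 0, 0, 0, 0, 0, 0.168, 0, 0, 0, 0, 0, 0, 0.168, 0, 0, 0, 0, 0, 0, 0.168, 0, 0, 0, 0, 0, 0, 0.168, 0, 0, 0, 0, 0, 0, 0.168, 0, 0, 0, 0, 0, 0, 0.168, 0, 0, 0, 0, 0, 0, 0, -3, 1.6, -0.2, 0, 0, 0, 0, -5.4, 2.8, -0.2, 0, 0, 0, 0, -5.4, 2.8, -0.2, 0, 0, 0, 0, -5.4, 2.8, -0.2, 0, 0, 0, 0, -5.4, 2.8, -0.2, 0, 0, 0, 0, -5.4, 2.8, -0.2, 0, 0, 0, 0, -5.4, 2.8, 0, 0, 0, 0, 0, -5.4, 2.8, 0, 0, 0, 0, 0, -5.4, 2.8, 0, 0, 0, 0, 0, -5.4, 2.8, 0, 0, 0, 0, 0, -5.4, 2.8, 0, 0, 0, 0, 0, -5.4, 2.8, 0, 0]

```text
time: 3.5
tool_pos: [0.4437, -0.1167, 0.2511]
tcp_rot: [[0.113, 0.994, 0.001], [0.994, -0.113, -0.0], [-0.0, 0.001, -1.0]]
contact_force: [0.2, 0.8, 0.0]
width: 0.0006
gripper_force: 0.0
```

Run:
```python
from h import *
o=[("scene","stop_top",(228.6,220.7)),("scene","lid_hinge",(262.9,281.8)),("side","stop_top",(413.6,190.1)),("side","lid_handle",(374,194)),("side","lid_hinge",(304.4,189.3))]
im=imaging.snapshot("wrist"); cv2.imwrite("pics/w1.png",im)
for n in M:
    for r in imaging.spot_point("wrist",n)[:2]:
        print(n,r,np.round(atz("wrist",r["uv"],M[n][2]),4)); 
x,P=fit(o); print({n:proj("wrist",P[n]) for n in P})
p=P["stop_top"]; rel([p[0],p[1],.185],x[2])
```

```text
stop_top {'uv': [321.9, 244.8], 'p': 0.57} [ 0.4472 -0.1252  0.164 ]
lid_handle {'uv': [454.9, 123.9], 'p': 0.78} [ 0.5202 -0.0552  0.201 ]
pose [ 0.5532 -0.058  -0.1117] -6.4 res [[-1.8, -0.3], [0.0, -0.3], [-1.0, 0.9], [0.5, 1.1], [-0.4, -0.8]]
{'stop_top': array([325.61665656, 246.14935867]), 'lid_handle': array([456.67612356, 125.81352213]), 'lid_hinge': array([700.7853464 , 124.27324495])}
t 3.7 tcp [ 0.443  -0.1151  0.2504] F [0.6 0.6 0.4] w -0.0 gf 0.0
turn(tool) [-0.0011 -0.0007 -0.0038] shift cm in target axes [-0.6   0.56  6.54] in current axes [-0.6   0.57  6.53]
```

View pics/w1.png

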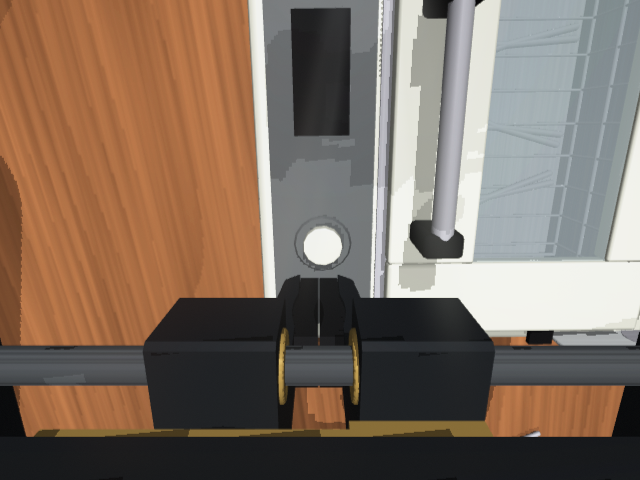

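Request:
send_rows:
  steps: [0, 0, 0, -0.4, 0.27, 1.6, 0, 0, 0, 0, -0.38, 0.27, 2.4, 0, 0, 0, 0, 0, 0, 2.4, 0, 0, 0, 0, 0, 0, 1.4, 0, 0, 0, 0, 0, 0, 0.4, 0, 0, 0, 0, 0, 0, 0.3, 0, 0, 0, 0, 0, 0, 0.2, 0, 0, 0, 0, 0, 0, 0.2, 0, 0, 0, 0, 0, 0, 0.1, 0, 0, 0, 0, 0, 0, 0, 0]

```text
time: 4.95
tool_pos: [0.4481, -0.1229, 0.1612]
tcp_rot: [[0.113, 0.994, 0.001], [0.994, -0.113, -0.0], [-0.0, 0.001, -1.0]]
contact_force: [0.9, 1.6, 3.4]
width: 0.0003
gripper_force: 1.8
```

Request:
send_rows:
  steps: [0, 0, 0, 0, 0, 0.2, 0, 0, 0, 0, 0, 0, 0.2, 0, 0, 0, 0, 0, 0, 0, 0]

```text
time: 5.32
tool_pos: [0.4482, -0.123, 0.1591]
tcp_rot: [[0.112, 0.994, 0.001], [0.994, -0.112, -0.001], [-0.001, 0.001, -1.0]]
contact_force: [-6.1, 5.3, 23.5]
width: 0.0003
gripper_force: 11.6
```

Request:
send_rows:
  steps: [0, 0, 0, 0, 0, -0.5, 0, 0, 0, 0, 0, 0, -1, 0, 0, 0, 0, 0, 0, -2.5, 0, 0, 0, 0, 0, 0, -3, 0, 0, 0, 0, 0, 0, -2.5, 4, 0, 0, 0, 1.9, 1.6, 0, 5, 0, 0, 0, 1.9, 1.6, 0, 5, 0, 0, 0, 1.9, 1.6, 0, 5, 0, 0, 0, 1.9, 1.6, 0, 5, 0, 0, 0, 0, 0, 0, 5, 0, 0, 0, 0, 0, 0, 5]

```text
time: 6.7
tool_pos: [0.5192, -0.0547, 0.2513]
tcp_rot: [[0.113, 0.994, -0.001], [0.994, -0.113, -0.0], [-0.0, -0.001, -1.0]]
contact_force: [-0.1, 0.5, -0.5]
width: 0.0501
gripper_force: 0.0
```

Run:
```python
from h import *
im=imaging.snapshot("wrist"); cv2.imwrite("pics/w2.png",im)
for n in M:
    for r in imaging.spot_point("wrist",n)[:1]:
        print(n,r,np.round(atz("wrist",r["uv"],M[n][2]),4)); 
rel([.5203,-.0548,.1825],-.1117)
im=imaging.snapshot("side"); cv2.imwrite("pics/s2.png",cv2.resize(im[100:280,260:460],None,fx=3,fy=3))
```

```text
lid_handle {'uv': [313.1, 255.2], 'p': 0.79} [ 0.5176 -0.0544  0.201 ]
lid_hinge {'uv': [561.2, 238.4], 'p': 0.57} [ 0.677  -0.0746  0.163 ]
t 6.9 tcp [ 0.5195 -0.055   0.2518] F [ 0.2  0.  -0.2] w 0.0497 gf 0.0
turn(tool) [-0.0001  0.0002 -0.0022] shift cm in target axes [0.03 0.08 6.93] in current axes [0.03 0.08 6.93]
```

View pics/w2.png

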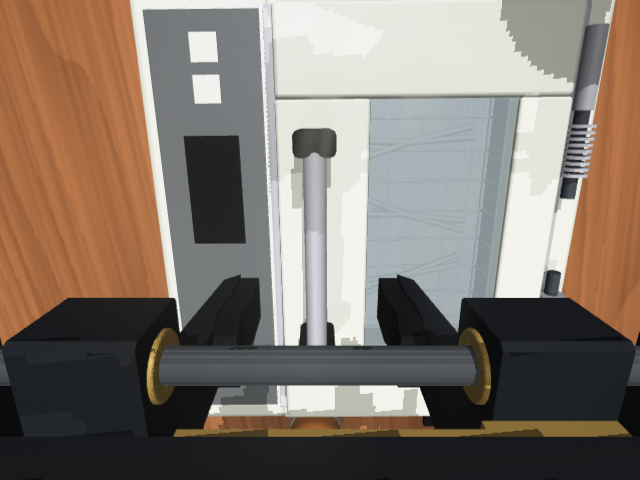

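View pics/s2.png

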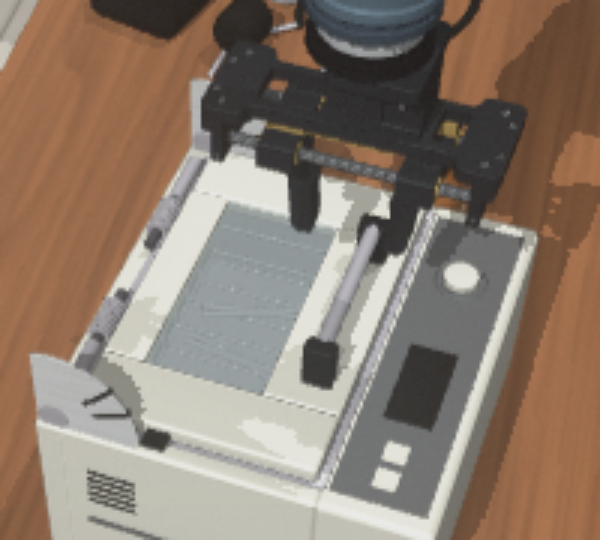

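Request:
send_rows:
  grip_force: 50
  steps: [0, 0, 0, 0, 0, 1.5, 5, 0, 0, 0, 0, 0, 2, 5, 0, 0, 0, 0, 0, 2, 5, 0, 0, 0, 0, 0, 1, 5, 0, 0, 0, 0, 0, 0.4, 5, 0, 0, 0, 0, 0, 0, 0, 0, 0, 0, 0, 0, 0, 0, 0, 0, 0, 0, 0, 0, 0, 0, 0, 0, 0, 0, 0, 0]

```text
time: 8.07
tool_pos: [0.5181, -0.0542, 0.1827]
tcp_rot: [[0.112, 0.994, -0.004], [0.994, -0.112, 0.0], [-0.0, -0.004, -1.0]]
contact_force: [-17.7, 0.7, 9.9]
width: 0.0122
gripper_force: 7.8
```

Run:
```python
from h import *
rel([.52,-.0548,.1825],-.1117)
R=Ro.from_matrix(monitor.get_obs()["tcp_rot"]).as_matrix()
t=monitor.get_obs()["tool_pos"]; yaw=-.1117
cx=np.array([np.cos(yaw),np.sin(yaw),0]); hin=np.array([.6774,-.072,.163])
g=t+R[:,2]*-.0187; print("grasp",g,"rel hinge",(g-hin)@cx,g[2]-.163)
im=imaging.snapshot("side"); cv2.imwrite("pics/s3.png",cv2.resize(im[100:280,260:460],None,fx=3,fy=3))
```

```text
t 8.075 tcp [ 0.5181 -0.0542  0.1827] F [-17.7   0.7   9.9] w 0.0122 gf 7.805291935801506
turn(tool) [-0.0044  0.0001 -0.0009] shift cm in target axes [-0.04  0.19  0.02] in current axes [-0.04  0.19  0.02]
grasp [ 0.51821929 -0.05423727  0.20137063] rel hinge -0.16016867045618277 0.03837063466826174
```

View pics/s3.png

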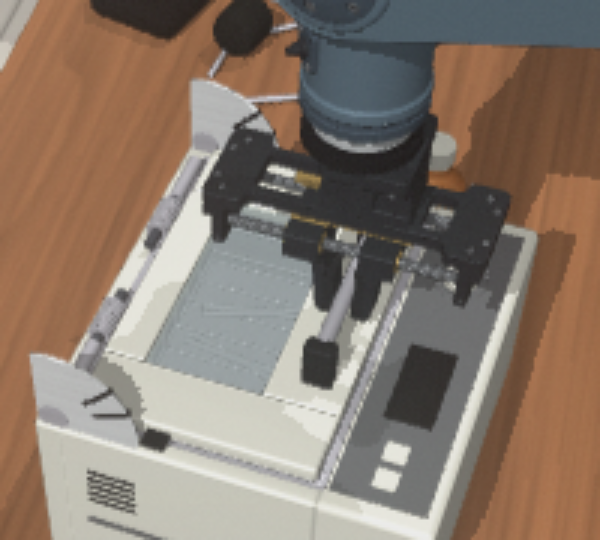

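Request:
send_rows:
  steps: [0, 0, 0, 0, -0.1, 0, 0, 0, 0, 0, 0, 0, 0, 0, 0, 0, 0, 0, 0, 0, 0, 0.012, 0, 0, 0, 0.025, -0.19, 0, 0.022, 0, 0, 0, 0.042, -0.345, 0, 0.022, 0, 0, 0, 0.042, -0.345, 0, 0.022, 0, 0, 0, 0.042, -0.345, 0, 0.022, 0, 0, 0, 0.042, -0.345, 0, 0.022, 0, 0, 0, 0.042, -0.345, 0, 0.022, 0, 0, 0, 0.042, -0.345, 0, 0.022, 0, 0, 0, 0.042, -0.345, 0, 0.022, 0, 0, 0, 0.042, -0.345, 0, 0, 0, 0, 0, 0, 0, 0]

```text
time: 9.75
tool_pos: [0.5235, -0.0548, 0.2109]
tcp_rot: [[0.113, 0.975, -0.191], [0.994, -0.111, 0.022], [0.0, -0.193, -0.981]]
contact_force: [-8.8, -1.5, -5.0]
width: 0.0098
gripper_force: 50.3
```

```bash
cat >> h.py <<'E'
def ang(look=True):
    s=monitor.get_obs(); R=Ro.from_matrix(s["tcp_rot"]).as_matrix(); yaw=-.1117; cx=np.array([np.cos(yaw),np.sin(yaw),0])
    g=s["tool_pos"]-R[:,2]*.0187; hin=np.array([.5181,-.0542,0])+.158*cx
    a,b=(g-hin)@cx,g[2]-.163; th=np.degrees(np.arctan2(b,-a)-np.arctan2(.038,.158))
    print("t",s["time"],"lid angle",th,"r",np.hypot(a,b),"tilt",np.degrees(np.arcsin(-R[:,2]@cx)),"F",np.round(s["contact_force"],1),"gf",s["gripper_force"],"w",s["width"],"j",np.round(s["joints"],1))
E
python3 -c "
from h import *
ang()"
```

```text
t 9.75 lid angle 10.44656755357271 r 0.1630508739143555 tilt 11.112073123417161 F [-8.8 -1.5 -5. ] gf 50.33959776163101 w 0.00984919643459856 j [-17.6  13.6  92.3  -2.1  85.1 -10.8]
```

Request:
send_rows:
  steps: [0.021, 0, 0, 0, 0.04, -0.333, 0, 0.021, 0, 0, 0, 0.04, -0.333, 0, 0.021, 0, 0, 0, 0.04, -0.333, 0, 0.021, 0, 0, 0, 0.04, -0.333, 0, 0.021, 0, 0, 0, 0.04, -0.333, 0, 0.021, 0, 0, 0, 0.04, -0.333, 0, 0.021, 0, 0, 0, 0.04, -0.333, 0, 0.021, 0, 0, 0, 0.04, -0.333, 0, 0.021, 0, 0, 0, 0.04, -0.333, 0, 0.021, 0, 0, 0, 0.04, -0.333, 0, 0.021, 0, 0, 0, 0.04, -0.333, 0, 0, 0, 0, 0, 0, 0, 0, 0, 0, 0, 0, 0, 0, 0]

```text
time: 11.38
tool_pos: [0.5384, -0.0563, 0.2445]
tcp_rot: [[0.113, 0.906, -0.409], [0.994, -0.103, 0.047], [0.001, -0.411, -0.911]]
contact_force: [-8.6, 0.4, -6.1]
width: 0.0102
gripper_force: 50.5
```

Run:
```python
from h import *
ang()
im=imaging.snapshot("side"); cv2.imwrite("pics/s4.png",cv2.resize(im[100:280,260:460],None,fx=4,fy=4,interpolation=cv2.INTER_CUBIC)[:600])
for n in("lid_pointer","first_line","second_line"):print(n,[(np.round(r["uv"],1),r["p"]) for r in imaging.spot_point("side",n)[:3]])
```

```text
t 11.375 lid angle 23.67404216153545 r 0.16302485866793756 tilt 24.294288634288485 F [-8.6  0.4 -6.1] gf 50.527156591415405 w 0.010231437696645342 j [-16.2  23.2  78.5  -4.1 102.3  -9.8]
lid_pointer []
first_line []
second_line []
```

View pics/s4.png

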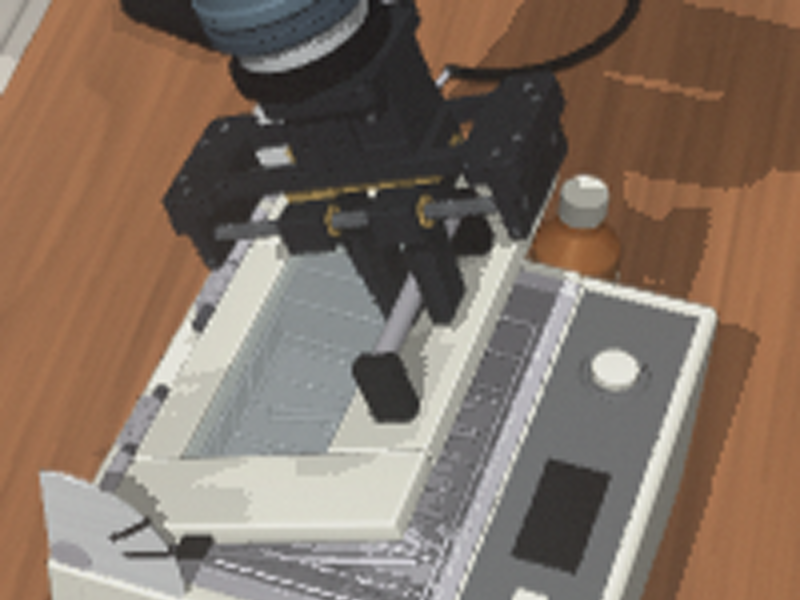

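Run:
```python
from h import *
yaw=-.1117; cx=np.array([np.cos(yaw),np.sin(yaw),0]); cy=np.array([-np.sin(yaw),np.cos(yaw),0])
hin=np.array([.5181,-.0542,0])+.158*cx; hin[2]=.163
f=lambda r,t,y: np.round((proj("side",hin+cy*y+r*(-cx*np.cos(np.radians(t))+np.array([0,0,np.sin(np.radians(t))])))-[260,100])*4,0)
for y in(.135,.14,.145):
    print(y,"line1",f(.060,25,y),f(.04,25,y),"line2",f(.06,45,y),"ptr tip", [f(.063,t,y) for t in (0,20,23,25,27)])
# left line/pointer as seen when shut (s3, scale 3): pointer (155,440), in this scale:
print(np.array([155,440])*4/3)
im=imaging.snapshot("side")[225:252,280:325]; cv2.imwrite("pics/s5.png",cv2.resize(im,None,fx=16,fy=16,interpolation=cv2.INTER_CUBIC))
```

```text
0.135 line1 [175. 532.] [142. 533.] line2 [151. 503.] ptr tip [array([193., 569.]), array([184., 540.]), array([182., 535.]), array([180., 532.]), array([178., 529.])]
0.14 line1 [171. 539.] [138. 540.] line2 [147. 510.] ptr tip [array([189., 576.]), array([180., 547.]), array([178., 542.]), array([176., 539.]), array([174., 536.])]
0.145 line1 [167. 547.] [134. 548.] line2 [142. 518.] ptr tip [array([185., 584.]), array([176., 555.]), array([174., 550.]), array([172., 547.]), array([170., 544.])]
[206.66666667 586.66666667]
```

View pics/s5.png

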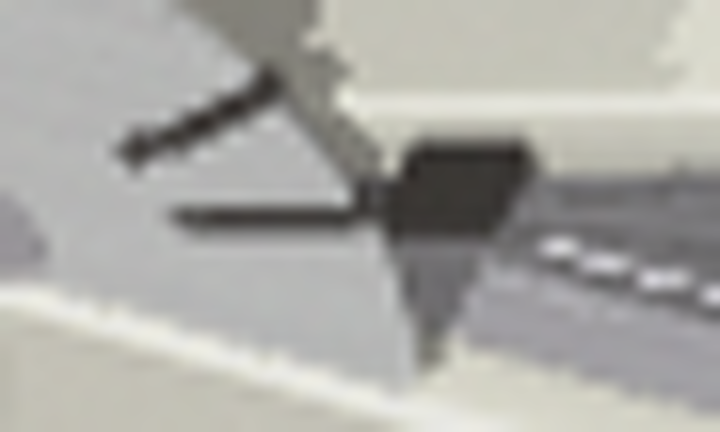

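Run:
```python
from h import *
a=cv2.imread("pics/side0.png"); b=imaging.snapshot("side")
def cen(im,x0,x1,y0,y1):
    g=cv2.cvtColor(im,cv2.COLOR_BGR2GRAY)[y0:y1,x0:x1].astype(float); w=np.clip(110-g,0,50); Y,X=np.mgrid[y0:y1,x0:x1]
    return np.array([(w*X).sum(),(w*Y).sum()])/w.sum(), w.sum()/50
ca,cb=cen(a,306,318,241,252),cen(b,304,316,231,241); print(ca,cb,cb[0]-ca[0])
yaw=-.1117; cx=np.array([np.cos(yaw),np.sin(yaw),0]); cy=np.array([-np.sin(yaw),np.cos(yaw),0])
hin=np.array([.5181,-.0542,0])+.158*cx; hin[2]=.163
f=lambda r,t,y: proj("side",hin+cy*y+r*(-cx*np.cos(np.radians(t))+np.array([0,0,np.sin(np.radians(t))])))
for r in(.066,.07):
  for t in(20,22,24,25,26,28): print(r,t,f(r,t,.138)-f(r,0,.138), f(r,0,.138))
ang()
cv2.imwrite("pics/s6.png",np.hstack([cv2.resize(i,None,fx=16,fy=16,interpolation=cv2.INTER_NEAREST) for i in (a[238:255,300:322],b[228:245,300:322])]))
```

```text
(array([311.26144879, 246.01540383]), np.float64(48.04)) (array([308.00129088, 236.4651463 ]), np.float64(46.48)) [-3.26015791 -9.55025753]
0.066 20 [-2.25652309 -7.69865962] [309.00880504 243.79907496]
0.066 22 [-2.68619136 -8.50826026] [309.00880504 243.79907496]
0.066 24 [-3.1517983  -9.32097828] [309.00880504 243.79907496]
0.066 25 [-3.39793374 -9.7281692 ] [309.00880504 243.79907496]
0.066 26 [ -3.6528727  -10.13573338] [309.00880504 243.79907496]
0.066 28 [ -4.18888661 -10.95143326] [309.00880504 243.79907496]
0.07 20 [-2.36515137 -8.17115122] [310.86797435 244.35968935]
0.07 22 [-2.81903232 -9.03141964] [310.86797435 244.35968935]
0.07 24 [-3.31126055 -9.89516028] [310.86797435 244.35968935]
0.07 25 [ -3.57160414 -10.3279728 ] [310.86797435 244.35968935]
0.07 26 [ -3.84134595 -10.76121974] [310.86797435 244.35968935]
0.07 28 [ -4.408737   -11.62843094] [310.86797435 244.35968935]
t 11.675 lid angle 23.665019196297877 r 0.16303217568952458 tilt 24.283949297846057 F [-7.6  0.8 -6.2] gf 50.53631544113159 w 0.010194610515571067 j [-16.2  23.2  78.5  -4.  102.3  -9.8]
```

View pics/s6.png

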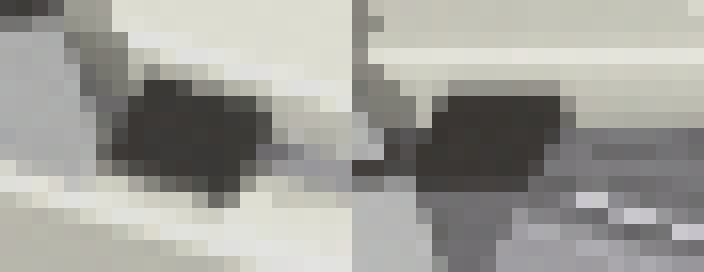

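The images and the forward kinematics agree: the lid is at about 23.7°, and the pointer is almost on the first line. I'll raise it 1.3° more and hold.

Request:
send_rows:
  steps: [0.008, 0, 0, 0, 0.015, -0.12, 0, 0.008, 0, 0, 0, 0.015, -0.12, 0, 0.007, 0, 0, 0, 0.015, -0.12, 0, 0, 0, 0, 0, 0, 0, 0, 0, 0, 0, 0, 0, 0, 0, 0, 0, 0, 0, 0, 0, 0]

```text
time: 12.42
tool_pos: [0.5403, -0.0564, 0.2476]
tcp_rot: [[0.113, 0.896, -0.429], [0.994, -0.101, 0.049], [0.001, -0.432, -0.902]]
contact_force: [-8.0, 0.5, -6.0]
width: 0.0098
gripper_force: 50.5
```

```bash
python3 -c "
from h import *
ang()"
```

```text
t 12.425 lid angle 24.980828911358113 r 0.16302385331478578 tilt 25.602920169260837 F [-8.   0.5 -6. ] gf 50.54052025079727 w 0.00982774733483075 j [-16.1  24.2  77.1  -4.2 104.   -9.7]
```

Now a hold of more than three seconds (30 rows).

Request:
send_rows:
  steps: [0, 0, 0, 0, 0, 0, 0, 0, 0, 0, 0, 0, 0, 0, 0, 0, 0, 0, 0, 0, 0, 0, 0, 0, 0, 0, 0, 0, 0, 0, 0, 0, 0, 0, 0, 0, 0, 0, 0, 0, 0, 0, 0, 0, 0, 0, 0, 0, 0, 0, 0, 0, 0, 0, 0, 0, 0, 0, 0, 0, 0, 0, 0, 0, 0, 0, 0, 0, 0, 0, 0, 0, 0, 0, 0, 0, 0, 0, 0, 0, 0, 0, 0, 0, 0, 0, 0, 0, 0, 0, 0, 0, 0, 0, 0, 0, 0, 0, 0, 0, 0, 0, 0, 0, 0, 0, 0, 0, 0, 0, 0, 0, 0, 0, 0, 0, 0, 0, 0, 0, 0, 0, 0, 0, 0, 0]

```text
time: 14.68
tool_pos: [0.5403, -0.0565, 0.2476]
tcp_rot: [[0.113, 0.896, -0.429], [0.994, -0.101, 0.049], [0.001, -0.432, -0.902]]
contact_force: [-7.7, 0.5, -5.4]
width: 0.0099
gripper_force: 50.5
```

Request:
send_rows:
  steps: [0, 0, 0, 0, 0, 0, 0, 0, 0, 0, 0, 0, 0, 0, 0, 0, 0, 0, 0, 0, 0, 0, 0, 0, 0, 0, 0, 0, 0, 0, 0, 0, 0, 0, 0, 0, 0, 0, 0, 0, 0, 0, 0, 0, 0, 0, 0, 0, 0, 0, 0, 0, 0, 0, 0, 0, 0, 0, 0, 0, 0, 0, 0, 0, 0, 0, 0, 0, 0, 0, 0, 0, 0, 0, 0, 0, 0, 0, 0, 0, 0, 0, 0, 0]

```text
time: 16.18
tool_pos: [0.5403, -0.0565, 0.2476]
tcp_rot: [[0.113, 0.896, -0.429], [0.994, -0.101, 0.049], [0.001, -0.432, -0.902]]
contact_force: [-8.4, 0.6, -5.2]
width: 0.01
gripper_force: 50.5
```

Run:
```python
from h import *
ang()
b=imaging.snapshot("side")
g=cv2.cvtColor(b,cv2.COLOR_BGR2GRAY)[230:241,304:316].astype(float); w=np.clip(110-g,0,50); Y,X=np.mgrid[230:241,304:316]
print((w*X).sum()/w.sum(),(w*Y).sum()/w.sum(), w.sum()/50)
a=monitor.get_obs()
ang(); print(job.finish_job())
```

```text
t 16.175 lid angle 24.980759051394553 r 0.1630311461145504 tilt 25.60032623031424 F [-8.4  0.6 -5.2] gf 50.541766583919525 w 0.010015832183486995 j [-16.1  24.2  77.1  -4.2 104.   -9.7]
307.80306164666945 235.96565990897807 48.34
t 16.225 lid angle 24.97341271160348 r 0.16301847301967531 tilt 25.602959542768538 F [-9.   2.2 -5.4] gf 50.54167628288269 w 0.009789309020133013 j [-16.1  24.2  77.1  -4.2 104.   -9.7]
the job is handed in; nothing more can be done
None
```

The job is handed in at about 16 s: I pressed the stop button to its end with the lid shut and it came back up; the lid has stood at the first line (about 25°) for over three seconds and is still held in the gripper; I didn't go near the bottle, pot or carton.

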